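# Nest the dipping-pot set and hold it up level

## Robot

A 6-joint arm with a two-finger parallel gripper is mounted at the origin on a cart in front of the work surface, level with it; the furniture and walls round the work are solid. World frame = base frame: x ahead of the robot, y to its left, z up, the work surface at z = 0. Lengths are in m, angles in rad, forces in N, time in s.
With the tool pointing down it reaches from about 0.25 to 0.8 m from the base axis. Payload 3.9 kg.
Tool frame: the origin (TCP) lies at the very end of the fingers, on their centre line; the grasp point (between the pads) lies 19 mm behind it (bot.grip_point_offset is the distance from the TCP to the grasp point, in m); z points along the fingers, y is the line along which they close (so a half turn about z gives the same grasp; the last joint's range is limited). The gripper opens to 85 mm and grips with 20 to 120 N. Pads are 22 mm wide; open, the fingers measure 114 mm over their backs; the gripper's body (76 mm by 85 mm) begins 54 mm behind the grasp point. The pads swing forward as they close: fully open they stand 13 mm farther back than shut.
Start: joints at [-1.11, 0.26, -0.138, 1.173, 0, 1.571], TCP at [0.233, -0.47, 0.231] pointing down, gripper open.
Joint ranges: [-2.78, 2.78], [-0.83, 1.72], [-1.28, 1.37], [-1.9, 2.12], [-1.57, 1.48], [-3.14, 3.14]. Speed limits (rad/s): [2.57, 2.57, 3.14, 3.14, 3.14, 3.14].

## Interface

Orientations are given as a 3x3 rotation matrix whose columns are the frame's x, y, z axes.
In Python, from plant import bot gives the robot as it stands. Calls block until the motion is done:
- bot.move_ptp(position, orientation): joint-space move of the TCP to a pose.
- bot.move_l(position, rot=None, max_speed=0.15, f_stop=None): straight line of the TCP; rot=None keeps the orientation; max_speed is the mean speed in m/s. With f_stop (N) it stops when the force on the tool has changed by that much, and returns True; else False.
- bot.goto_joints(angles): joint-space move.
- bot.grip(opening): opening from 0.0 (shut) to 1.0 (fully open); the grip force is fixed at half the most; returns when the fingers have stopped.
- bot.dwell(seconds).
- bot.solve_ik(position, orientation): joint angles nearest the present ones, or None.
- bot.snapshot(name): name is "side" or "top"; returns a dict with "color" (480x640x3 uint8, red, green, blue), "K" (3x3 intrinsics, pixels), "k1" (the pictures are not rectified: a ray, as slopes to the right and down, at radius r is drawn at 1 + k1 r^2 times it, then the intrinsics apply), "R" (3x3) and "t" (3): a world point X has camera coordinates R X + t. Camera axes: x right, y down, z forward; pixel columns grow to the right and rows downward; lengths in m; the calibration is good to about 2 mm. A picture is of the moment at which its call begins. There is no depth.
A pose or a line that the arm cannot do raises bot.Unreachable and nothing moves.
- bot.job_done(): hands the job in; it is judged then, once.
Readings, each from a call of its own:
- bot.current_clock(): time.
- bot.current_joints(): joint angles.
- bot.current_joint_velocities(): joint speeds.
- bot.current_effort(): joint torques, N m.
- bot.current_tool_pos(): TCP position.
- bot.current_ee_rot(): TCP orientation.
- bot.current_force(): force on the tool from outside, world axes, zero at the start.
- bot.current_wrist_torque(): the same for the moment, N m.
- bot.current_width(): opening from 0.0 (shut) to 1.0 (fully open).
- bot.current_gripper_force(): force on a finger pad.
Only numpy, scipy, OpenCV 4.12 (cv2) and the standard library are available. Lean on these libraries where they do the work, as an engineer would, in place of code of your own. Each camera call takes 0.05 s, during which the arm holds its last target. There are 200 camera calls.

## Task

Put the three-part wax dipping pot together where its outer jacket stands: seat the flanged insert fully in the jacket, then the small flanged cup fully in the insert. Then grip the jacket itself (not the parts inside it), lift the whole nested set about 12 cm clear of the worktop so that a warming plate could be slid underneath, and finish while still holding it there, level and steady. Do not tip any of the three parts over or disturb the two plaster casts and the small bottle nearby.

Things in the scene. Friction and masses are not known exactly. Their poses are not given: they have to be found in the camera images.
- jacket: outer jacket: bare aluminium pot, straight, no flange, outside 56 mm diameter, 64 mm high, bore 46 mm, floor 4 mm, about 0.25 kg, upright on the worktop. Origin: centre of underside, z up its axis, round. Grip across its outside from above, just below the rim: once nested, insert and cup stand 34 mm above its rim, within its outline.
- insert: insert: bare aluminium pot, 68 mm high, 0.12 kg. Foot 32 mm diameter, widening to 43 mm at height 50; flange 52 mm diameter at height 50 to 53; straight collar 43 mm outside diameter from there to the rim (grip this). Mouth bore 36 mm. Fully seated, its flange rests on the jacket's rim, its origin 14 mm above the jacket's. Origin: centre of underside, z up, round.
- cup: small cup: bare aluminium, like the insert but smaller, 56 mm high, 0.07 kg. Foot 22 mm diameter, widening to 33 mm at height 40; flange 41 mm diameter at height 40 to 43; straight collar 33 mm outside diameter from there to the rim (grip this). Fully seated, its flange rests on the insert's rim, its origin 28 mm above the insert's. Origin: centre of underside, z up, round.
- cast_0: bystander: cream plaster dental arch cast, 66x68x29 mm, at the left behind the work; origin at the centre of its underside
- cast_2: bystander: cream plaster dental arch cast, 61x65x29 mm, at the right behind the work; origin at the centre of its underside
- dropper_a: bystander: small brown bottle with a black cap, 40x40x62 mm, behind the work, left of the middle; origin at the centre of its underside

How it is judged:
By the outcome, as a careful person would: the job done as asked, in the order asked, and still so for the second after the job is handed in, while the arm keeps its last pose, push and grip.
It also fails if it takes over 72 s, if anything falls off the work surface, if the arm or the gripper's body presses on something with over 40 N, if the wrist force passes 120 N, or if a joint passes its speed limit or range.

## Working session

There is one attempt and no reset: what is moved stays moved. The work goes in short steps, each a Python script; the robot and the scene stay as the last script left them, time stands still between calls to the robot, and variables do not carry over. Pictures are saved under pics/ and viewed, at most 10 in all, crops included, and the job is handed in when it is done.

```bash
ls; mkdir -p pics
python3 - <<'E'
from plant import bot
import cv2
for n in("side","top"):
    s=bot.snapshot(n); cv2.imwrite(f"pics/{n}0.png",s["color"][:,:,::-1])
    print(n,s["K"].tolist(),s["k1"],(-s["R"].T@s["t"]).round(3),s["R"].round(3).tolist())
print(bot.current_clock(),bot.current_ee_rot().round(3).tolist(),bot.grip_point_offset)
E
```

```text
pics
plant.py
side [[441.73630818351154, 0.0, 318.29963332864], [0.0, 441.73630818351154, 241.81653313435183], [0.0, 0.0, 1.0]] -0.061258941718605624 [ 0.434 -0.779  0.417] [[0.987, -0.159, -0.005], [-0.071, -0.413, -0.908], [0.142, 0.897, -0.419]]
top [[493.06207187869177, 0.0, 316.7031319751291], [0.0, 493.06207187869177, 232.55336717334634], [0.0, 0.0, 1.0]] -0.11217738859720777 [ 0.406 -0.002  0.953] [[-0.014, -1.0, -0.005], [-0.988, 0.015, -0.156], [0.156, 0.003, -0.988]]
0.1 [[0.896, 0.445, -0.001], [0.445, -0.896, 0.002], [0.0, -0.002, -1.0]] 0.0187
```

View pics/side0.png

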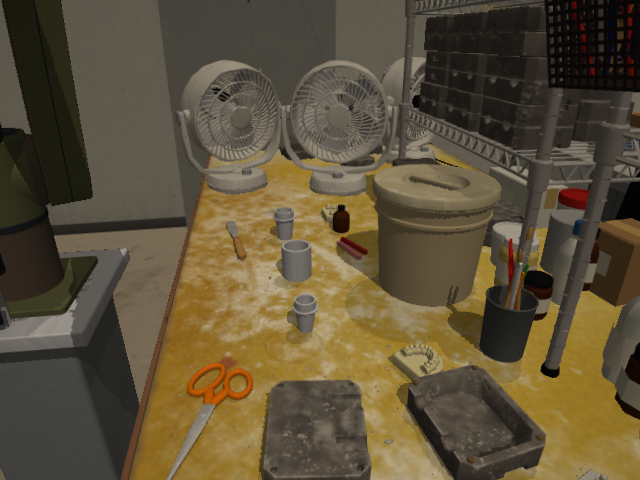

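View pics/top0.png

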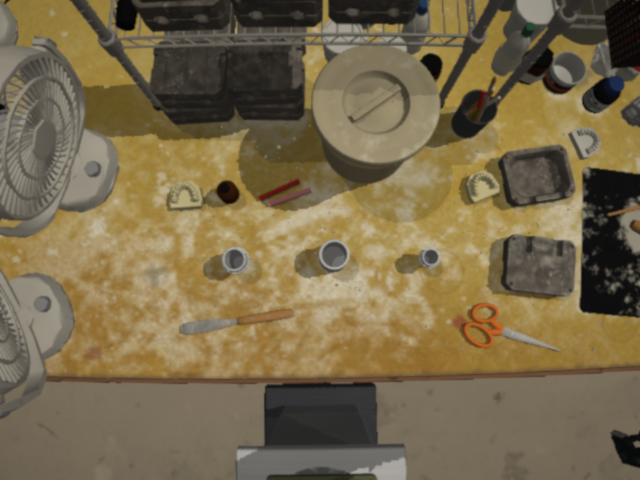

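The side view shows the insert at about (285,222), the jacket at (297,260) and the cup at (305,313). In the top view they are at about (235,260), (333,255) and (429,257). The casts and bottle are behind them, at rows 185–195 of the top view. Next I'll segment the grey parts.

```bash
cat > h.py <<'E'
import numpy as np, cv2
from plant import bot
DIST=lambda s: np.array([s["k1"],0,0,0,0.])
def ray(s,uv):
    p=cv2.undistortPoints(np.array([[uv]],float),s["K"],DIST(s))[0,0]
    return -s["R"].T@s["t"], s["R"].T@np.array([p[0],p[1],1.])
def onplane(s,uv,z):
    c,d=ray(s,uv); return c+d*(z-c[2])/d[2]
def proj(s,X):
    return cv2.projectPoints(np.array(X,float).reshape(-1,1,3),cv2.Rodrigues(s["R"])[0],s["t"],s["K"],DIST(s))[0][:,0]
def grey(img,smax=70,vmin=60):
    h=cv2.cvtColor(img,cv2.COLOR_RGB2HSV); return ((h[...,1]<smax)&(h[...,2]>vmin)).astype(np.uint8)*255
E
python3 - <<'E'
from h import *
out=[]
for n,bs in(("side",[(265,195,50,50),(270,230,60,60),(285,285,45,55)]),("top",[(210,235,55,50),(305,230,60,55),(410,240,45,40)])):
    s=bot.snapshot(n); row=[]
    for x,y,w,h in bs:
        c=s["color"][y:y+h,x:x+w]; m=grey(c,75,50)
        cs,_=cv2.findContours(m,cv2.RETR_EXTERNAL,cv2.CHAIN_APPROX_NONE)
        k=max(cs,key=cv2.contourArea); print(n,np.add(cv2.boundingRect(k),(x,y,0,0)),cv2.contourArea(k))
        a=cv2.resize(c,None,fx=4,fy=4,interpolation=cv2.INTER_NEAREST); b=a.copy(); cv2.drawContours(b,[k*4+2],-1,(255,0,0),1)
        row.append(cv2.resize(np.zeros((1,1,3),np.uint8),(260,260))); row[-1][:b.shape[0],:b.shape[1]]=b[:260,:260]
    out.append(np.hstack(row))
cv2.imwrite("pics/crop.png",np.vstack(out)[:,:,::-1])
E
```

```text
side [273 207  38  38] 610.5
side [270 230  42  60] 1302.0
side [292 293  26  40] 668.5
top [221 246  31  28] 612.5
top [305 239  60  46] 1343.5
top [415 240  27  29] 464.0
```

View pics/crop.png

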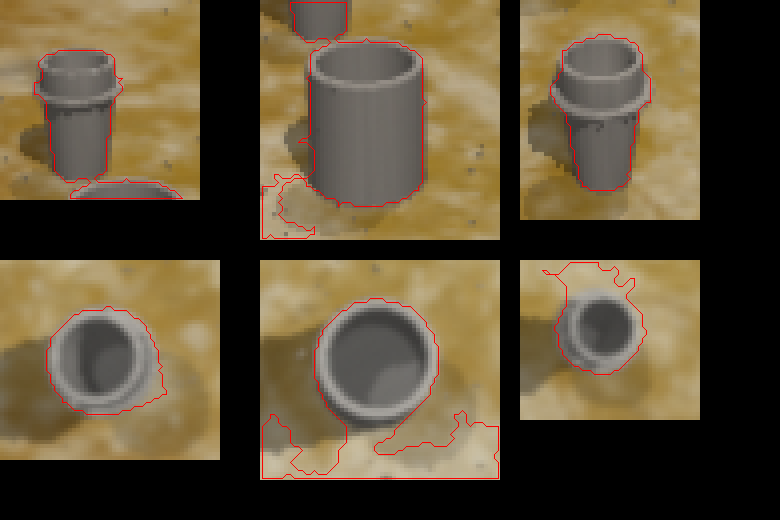

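The crops show all three parts upright, with clean rims in the top view. The jacket ring spans about x 319–349, y 240–271. The pale table patches leak into the mask, so I'll tighten the saturation limit and measure each bore hole on its rim plane, then check that against the side view.

```bash
cat >> h.py <<'E'
def bore(s,uv,r,lo=None):
    """dark hole inside the bright rim, subpixel on an upscaled crop around uv: ellipse centre, axes"""
    u,v=int(uv[0])-r,int(uv[1])-r; c=s["color"][v:v+2*r,u:u+2*r]
    g=cv2.GaussianBlur(cv2.resize(cv2.cvtColor(c,cv2.COLOR_RGB2GRAY),None,fx=8,fy=8,interpolation=cv2.INTER_CUBIC),(0,0),3)
    t=lo or cv2.threshold(g,0,255,cv2.THRESH_OTSU)[0]
    cs,_=cv2.findContours((g<t).astype(np.uint8),cv2.RETR_LIST,cv2.CHAIN_APPROX_NONE)
    cs=[k for k in cs if cv2.contourArea(k)>2000 and cv2.pointPolygonTest(k,(8.*r,8.*r),True)>0]
    k=min(cs,key=cv2.contourArea); e=cv2.fitEllipse(cv2.convexHull(k))
    return np.array([u,v])+(np.array(e[0])+.5)/8-.5, np.array(e[1])/8, t
def body(s,x,y,w,h,smax):
    m=cv2.morphologyEx(grey(s["color"][y:y+h,x:x+w],smax,40),cv2.MORPH_OPEN,np.ones((3,3)))
    n,l,st,ce=cv2.connectedComponentsWithStats(m)
    i=1+np.argmax(st[1:,4]); return st[i]+[x,y,0,0,0],l==i
E
python3 - <<'E'
from h import *
t=bot.snapshot("top"); sd=bot.snapshot("side")
for n,uv,r,H,D,bx in(("insert",(234.5,260),17,.068,.043,(265,200,50,38)),("jacket",(334,255),20,.064,.056,(275,235,50,55)),("cup",(430,257),13,.056,.033,(285,285,45,55))):
    for lo in(None,90,110):
        try:
            c,ax,th=bore(t,uv,r,lo); P=onplane(t,c,H); d=np.linalg.norm(onplane(t,c+[ax.mean()/2,0],H)-onplane(t,c-[ax.mean()/2,0],H))
            print(n,c.round(2),ax.round(1),th,"bore",d.round(4),P.round(4))
        except Exception as e: print(n,lo,e)
    for sm in(35,45,55):
        st,m=body(sd,*bx,sm); print("  side bbox",sm,st)
    a=np.linspace(0,6.3,60)
    for z,R in((H,D/2),(0,{"insert":.016,"jacket":.028,"cup":.011}[n])):
        q=proj(sd,np.c_[P[0]+R*np.cos(a),P[1]+R*np.sin(a),0*a+z]); print("  expect z",z,q.min(0).round(1),q.max(0).round(1))
E
```

```text
insert [233.99 258.76] [17.8 19.1] 113.0 bore 0.0337 [0.5001 0.1507 0.068 ]
insert [234.54 258.57] [14.7 18.3] 90 bore 0.0301 [0.5005 0.1497 0.068 ]
insert [234.07 258.74] [17.4 19. ] 110 bore 0.0332 [0.5002 0.1506 0.068 ]
  side bbox 35 [274 208  21  30 473]
  side bbox 45 [274 208  21  30 485]
  side bbox 55 [274 207  21  31 498]
  expect z 0.068 [272.8 206.4] [292.  213.1]
  expect z 0 [276.6 234.6] [290.5 240.2]
jacket [333.98 253.76] [24.3 24.9] 118.0 bore 0.0446 [ 0.5071 -0.0304  0.064 ]
jacket [334.19 253.63] [23.  23.1] 90 bore 0.0418 [ 0.5073 -0.0308  0.064 ]
jacket [333.96 253.64] [23.7 24.5] 110 bore 0.0437 [ 0.5073 -0.0304  0.064 ]
  side bbox 35 [ 282  241   28   40 1049]
  side bbox 45 [ 282  240   29   41 1087]
  side bbox 55 [ 282  240   29   42 1114]
  expect z 0.064 [279.6 238.7] [309.4 251.4]
  expect z 0 [281.  267.9] [309.9 282. ]
cup [430.63 256.49] [14.  14.6] 124.0 bore 0.0265 [ 0.5001 -0.2082  0.056 ]
cup [430.85 256.32] [11.9 12.9] 90 bore 0.0231 [ 0.5004 -0.2086  0.056 ]
cup [430.73 256.42] [13.2 13.9] 110 bore 0.0252 [ 0.5002 -0.2084  0.056 ]
  side bbox 35 [293 295  25  38 655]
  side bbox 45 [293 294  25  39 681]
  side bbox 55 [293 294  25  39 695]
  expect z 0.056 [292.1 293.3] [313.7 304.9]
  expect z 0 [296.7 325. ] [310.6 333.3]
```

Rims and bores match the given sizes, and the side view agrees with the top view to within about 2 mm, so I'll add 1 mm to x as a compromise. Now the insert: I'll grip the collar with the fingertips just above its flange.

```bash
cat >> h.py <<'E'
DOWN=np.array([[1,0,0],[0,-1,0],[0,0,-1.]])
INS=np.array([.501,.1505]); JAC=np.array([.508,-.0305]); CUP=np.array([.501,-.2083])
def at(p,z): return np.array([p[0],p[1],z])
def stat(m): print(m,round(bot.current_clock(),2),np.round(bot.current_tool_pos(),4),"F",np.round(bot.current_force(),1),"w",round(float(bot.current_width()),3),"gf",round(float(bot.current_gripper_force()),1))
def save(n,f,x,y,w,h,k):
    c=bot.snapshot(n)["color"][y:y+h,x:x+w]; cv2.imwrite(f"pics/{f}.png",cv2.resize(c,None,fx=k,fy=k,interpolation=cv2.INTER_CUBIC)[:,:,::-1])
E
python3 - <<'E'
from h import *
print([bot.solve_ik(at(p,z),DOWN) is not None for p in(INS,JAC,CUP) for z in(.035,.18)])
bot.move_ptp(at(INS,.15),DOWN); stat("above")
print("hit",bot.move_l(at(INS,.055),max_speed=.1,f_stop=8)); stat("down")
bot.grip(0.0); stat("grip")
bot.move_l(at(INS,.15),max_speed=.1); stat("up")
save("side","ins",200,100,200,150,3)
E
```

```text
[True, True, True, True, True, True]
above 3.97 [0.5011 0.1502 0.15  ] F [ 0.7  0.4 -0.4] w 0.998 gf 0.0
hit False
down 5.07 [0.5016 0.1507 0.0556] F [ 0.9 -0.  -0.2] w 1.002 gf 0.0
grip 5.56 [0.5017 0.1507 0.0559] F [-0.2 -0.1  4.6] w 0.479 gf 60.1
up 6.66 [0.5004 0.1503 0.1493] F [-1.1 -0.1 -1. ] w 0.478 gf 60.6
```

View pics/ins.png

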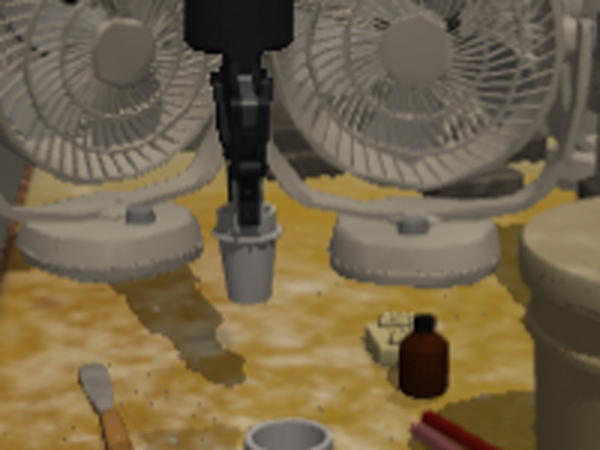

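The insert is held upright, with the fingers (u≈248) centred on the collar (u≈249). Next, lower it into the jacket.

Run:
```python
from h import *
bot.move_l(at(JAC,.15),max_speed=.15); bot.dwell(.3); stat("over")
print("hit",bot.move_l(at(JAC,.070),max_speed=.05,f_stop=8)); stat("in")
save("side","ins2",220,160,160,120,4)
```

```text
Traceback (most recent call last):
host.Unreachable: the arm cannot follow that straight line within its joint ranges
```

Run:
```python
from h import *
print(np.round(bot.current_joints(),2),[np.round(bot.solve_ik(at(p,z),DOWN),2) for p in(INS,JAC,CUP) for z in(.15,.07)])
for yaw in(-.6,-.3,.3,.6,1.57):
    R=DOWN@cv2.Rodrigues(np.array([0,0,yaw]))[0]
    print(yaw,[np.round(q,2).tolist() if (q:=bot.solve_ik(at(p,.1),R)) is not None else None for p in(INS,JAC,CUP)])
```

```text
[ 0.29  0.31 -0.3   0.97  0.   -2.85] [array([ 0.29,  0.31, -0.29,  0.97,  0.  , -2.85]), array([ 0.29,  0.38, -0.42,  0.77,  0.  , -2.85]), array([-0.06,  0.28, -0.33,  0.96,  0.  ,  3.08]), array([-0.06,  0.36, -0.45,  0.76,  0.  ,  3.08]), array([-0.39,  0.34, -0.25,  0.99,  0.  ,  2.75]), array([-0.39,  0.41, -0.37,  0.79,  0.  ,  2.75])]
-0.6 [[0.29, 0.35, -0.37, 0.85, 0.0, 2.83], [-0.06, 0.33, -0.41, 0.84, 0.0, 2.48], [-0.39, 0.38, -0.33, 0.87, 0.0, 2.15]]
-0.3 [[0.29, 0.35, -0.37, 0.85, 0.0, 3.13], [-0.06, 0.33, -0.41, 0.84, 0.0, 2.78], [-0.39, 0.38, -0.33, 0.87, 0.0, 2.45]]
0.3 [[0.29, 0.35, -0.37, 0.85, 0.0, -2.55], [-0.06, 0.33, -0.41, 0.84, 0.0, -2.9], [-0.39, 0.38, -0.33, 0.87, 0.0, 3.05]]
0.6 [[0.29, 0.35, -0.37, 0.85, 0.0, -2.25], [-0.06, 0.33, -0.41, 0.84, 0.0, -2.6], [-0.39, 0.38, -0.33, 0.87, 0.0, -2.94]]
1.57 [[0.29, 0.35, -0.37, 0.85, 0.0, -1.28], [-0.06, 0.33, -0.41, 0.84, 0.0, -1.63], [-0.39, 0.38, -0.33, 0.87, 0.0, -1.97]]
```

The last joint is next to its limit. The parts are round, so I'll turn the tool a little for this move, and use the half-turned grasp afterwards.

```bash
cat >> h.py <<'E'
DOWN0=np.diag([-1,1,-1.])
def yawed(a): return DOWN@cv2.Rodrigues(np.array([0,0,a]))[0]
E
python3 - <<'E'
from h import *
bot.move_ptp(at(JAC,.15),yawed(.35)); bot.dwell(.3); stat("over")
print("hit",bot.move_l(at(JAC,.070),max_speed=.05,f_stop=8)); stat("in")
save("side","ins2",220,160,160,120,4)
E
```

```text
over 7.76 [ 0.5081 -0.0294  0.15  ] F [ 0.2  0.6 -1.6] w 0.471 gf 60.6
hit False
in 9.51 [ 0.5083 -0.0305  0.0703] F [-0.8  0.1 -0.3] w 0.48 gf 60.7
```

View pics/ins2.png

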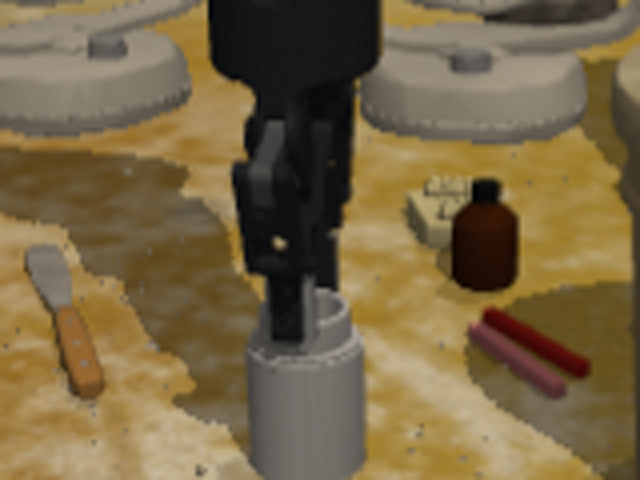

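The insert is almost down, with its flange close to the jacket's rim at (305,350) and no contact force. I'll release it, check it, and fetch the cup.

Run:
```python
from h import *
bot.move_l(at(JAC,.0685),max_speed=.02,f_stop=6); bot.grip(1.0); stat("open")
bot.move_l(at(JAC,.17),max_speed=.12)
bot.move_ptp(at(CUP,.13),DOWN0); stat("over cup")
t=bot.snapshot("top"); g=lambda c,h:onplane(t,c,h).round(4)
try: c,ax,th=bore(t,(334,254),17); print(c,ax,g(c,.082),"d if seated",ax.mean()/493*(.953-.082))
except Exception as e: print(e)
a=cv2.resize(t["color"][225:285,300:370],None,fx=5,fy=5)
s=bot.snapshot("side")["color"][215:290,260:335]; s=cv2.resize(s,None,fx=4,fy=4)
o=np.zeros((300,650,3),np.uint8);o[:,:350]=a;o[:,350:]=s; cv2.imwrite("pics/seat.png",o[:,:,::-1])
```

```text
open 10.32 [ 0.508  -0.0305  0.0683] F [0.4 0.7 0.3] w 1.003 gf 0.0
over cup 13.43 [ 0.501  -0.2081  0.1299] F [ 0.3 -0.2 -0.3] w 0.998 gf 0.0
[330.93612099 259.42886543] [34.07522964 38.96743011] [ 0.495  -0.0242  0.082 ] d if seated 0.0645234854467984
```

View pics/seat.png

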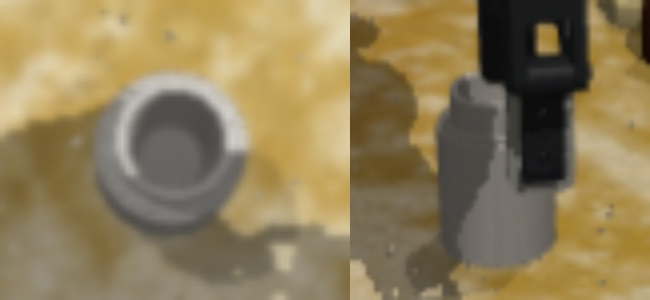

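The insert sits inside the jacket; in the top crop its bore is at about (178,141), which is (335.5,253) in the full image. The gripper partly hides it in the side view. I'll grasp the cup, lift it clear, then measure the insert's bore and rim height.

Run:
```python
from h import *
print("hit",bot.move_l(at(CUP,.045),max_speed=.08,f_stop=8)); stat("down")
bot.grip(0.0); stat("grip")
bot.move_l(at(CUP,.27),max_speed=.15); stat("up")
t=bot.snapshot("top")
for lo in(80,90,100,110):
    try: c,ax,th=bore(t,(335.4,253),15,lo); print(lo,c.round(2),ax.round(1),onplane(t,c,.082).round(4),"d",(ax.mean()/493*.87).round(4))
    except Exception as e: print(lo,e)
s=bot.snapshot("side")
for dz in(0,.005,.01):
    a=np.linspace(0,6.3,90); q=proj(s,np.c_[.508+.0215*np.cos(a),-.0305+.0215*np.sin(a),0*a+.082+dz]); print(dz,q.min(0).round(1),q.max(0).round(1))
    q=proj(s,np.c_[.508+.026*np.cos(a),-.0305+.026*np.sin(a),0*a+.067+dz]); print("  fl",q.min(0).round(1),q.max(0).round(1))
q=proj(s,np.c_[.508+.028*np.cos(a),-.0305+.028*np.sin(a),0*a+.064]); print("  jrim",q.min(0).round(1),q.max(0).round(1))
st,m=body(s,272,215,50,70,45);print(st)
o=np.zeros((600,800,3),np.uint8);o[:400,:400]=cv2.resize(s["color"][215:295,255:335],(400,400));o[:400,400:]=cv2.resize(t["color"][213:293,295:375],(400,400))
o[400:,:300]=cv2.resize(s["color"][100:300,200:500],(300,200)); cv2.imwrite("pics/seat2.png",o[:,:,::-1])
```

```text
hit False
down 14.73 [ 0.5015 -0.2085  0.0455] F [-0.7 -0.5 -0.5] w 0.996 gf 0.0
grip 15.29 [ 0.5014 -0.2084  0.0456] F [-0.2  0.4  4.7] w 0.359 gf 59.3
up 16.94 [ 0.5005 -0.2081  0.269 ] F [-0.8 -0.  -0.7] w 0.353 gf 59.3
80 min() iterable argument is empty
90 min() iterable argument is empty
100 [334.92 252.4 ] [17.9 18.1] [ 0.5075 -0.0315  0.082 ] d 0.0317
110 [334.88 252.46] [18.4 18.7] [ 0.5074 -0.0315  0.082 ] d 0.0327
0 [283.1 231.6] [306.2 241. ]
  fl [281.  237.8] [308.7 249.5]
0.005 [283.  229.1] [306.1 238.5]
  fl [280.9 235.4] [308.7 247. ]
0.01 [282.9 226.7] [306.1 235.9]
  fl [280.8 233. ] [308.6 244.5]
  jrim [280.  238.8] [309.8 251.4]
[ 282  233   29   48 1237]
```

View pics/seat2.png

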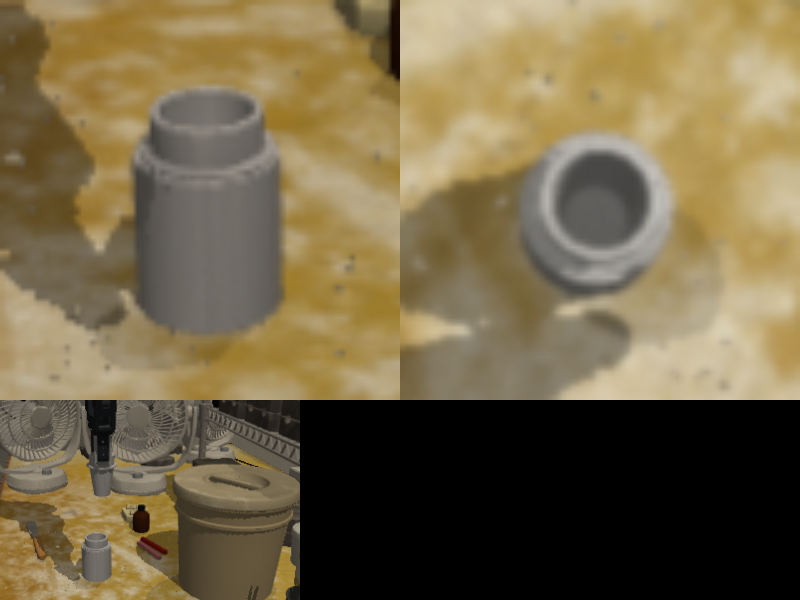

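The insert is fully seated and level: its rim top is at row 233, with 231.6 expected plus the known offset of about 1 px. The cup is held upright. Now lower the cup in.

Run:
```python
from h import *
J=np.array([.5083,-.031])
bot.move_l(at(J,.18),max_speed=.15); bot.dwell(.3); stat("over")
hit=bot.move_l(at(J,.0875),max_speed=.05,f_stop=8); print("hit",hit); stat("in")
z=bot.current_tool_pos()[2]
if z<.092:
    bot.grip(1.0); stat("open"); bot.move_l(at(J,.25),max_speed=.12); stat("up")
t=bot.snapshot("top"); s=bot.snapshot("side")
st,m=body(s,272,200,50,90,45);print(st)
a=np.linspace(0,6.3,90); q=proj(s,np.c_[.508+.0165*np.cos(a),-.031+.0165*np.sin(a),0*a+.098]); print(q.min(0),q.max(0))
o=np.zeros((400,800,3),np.uint8);o[:,:400]=cv2.resize(s["color"][205:285,255:335],(400,400));o[:,400:]=cv2.resize(t["color"][213:293,295:375],(400,400)); cv2.imwrite("pics/seat3.png",o[:,:,::-1])
```

```text
over 18.82 [ 0.5084 -0.0314  0.1802] F [ 0.5  0.4 -0.6] w 0.354 gf 59.3
hit False
in 20.82 [ 0.5085 -0.031   0.0878] F [-0.4 -0.   1.4] w 0.358 gf 59.4
open 21.4 [ 0.5083 -0.031   0.0875] F [ 0.3 -0.1 -0.2] w 1.002 gf 0.0
up 22.91 [ 0.5078 -0.031   0.2492] F [ 0.1  0.  -0.5] w 1.001 gf 0.0
[ 282  226   29   55 1340]
[285.47635529 224.91287917] [303.37039866 231.90883352]
```

View pics/seat3.png

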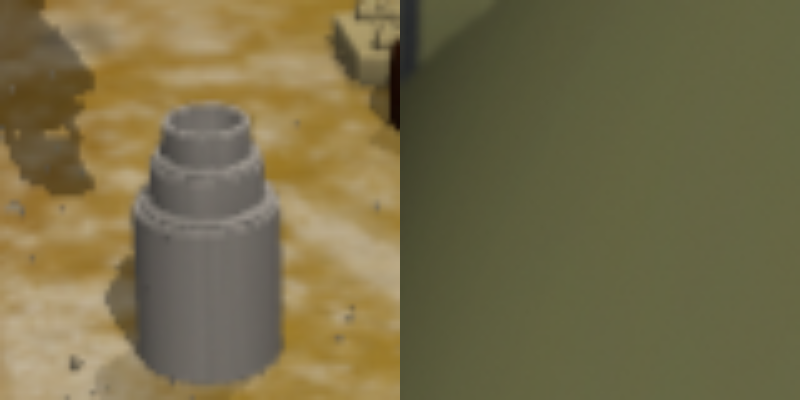

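Both parts are seated and level: the cup's rim top is at row 226, with 224.9 plus about 1 px expected, and the jacket hasn't moved. Now grip the jacket below its rim and lift.

Run:
```python
from h import *
J=np.array([.5083,-.031])
hit=bot.move_l(at(J,.035),max_speed=.08,f_stop=8); print("hit",hit); stat("down")
if not hit:
    bot.grip(0.0); stat("grip"); z=bot.current_tool_pos()[2]
    bot.move_l(at(J,z+.121),max_speed=.06); bot.dwell(.7); stat("up"); print(bot.current_ee_rot().round(3).tolist(),np.round(bot.current_wrist_torque(),2))
    save("side","lift",190,100,220,165,3.6)
```

```text
hit False
down 25.84 [ 0.5085 -0.031   0.0352] F [-0.3 -0.3  0.3] w 1.001 gf 0.0
grip 26.24 [ 0.5085 -0.0306  0.0357] F [-1.2  1.7  5.7] w 0.639 gf 62.7
up 29.12 [ 0.5083 -0.031   0.1567] F [-0.1 -0.1 -5.6] w 0.633 gf 64.0
[[-1.0, -0.0, 0.0], [-0.0, 1.0, 0.0], [-0.0, 0.0, -1.0]] [-0.01  0.    0.04]
```

View pics/lift.png

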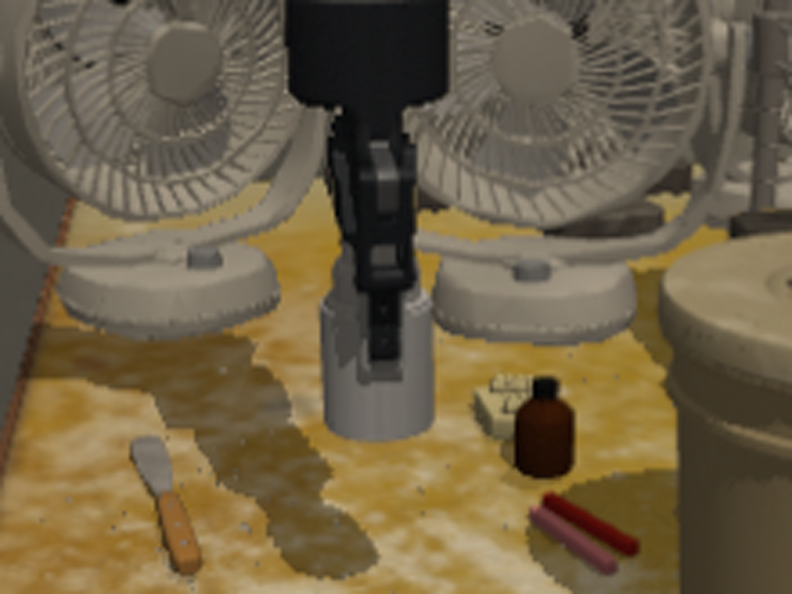

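The nested set hangs level at about 12 cm, with the underside edge at (380,438) in the crop. The weight is on the wrist and the bystanders haven't moved.

Run:
```python
from h import *
stat("end"); print(np.abs(bot.current_joint_velocities()).max()); bot.job_done()
```

```text
end 29.17 [ 0.5083 -0.031   0.1567] F [ 0.6 -0.2 -5.3] w 0.637 gf 64.0
0.0013894447279699433
the job is handed in; nothing more can be done
```

The insert and cup are seated in the jacket, and the arm is holding the set by the jacket, level and steady about 12 cm above the worktop; I handed the job in at 29 s, and the bottle and the cast in view had not moved (the right-hand cast was outside the last picture).

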